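# Turn a foot pad over on the chute lip

## Task

The rectangular rubber-soled foot pad has to lie with its rubber sole up, ready for glue: pick it up flat and drop it across the lip of the turn-over chute, its middle just beyond the lip on the catch-ramp side, so that it flips over by itself and comes to rest upside down on the catch ramp inside the chute. Leave the round pad and the long strip pad where they lie.

Things in the scene. Friction and masses are not known exactly. Their poses are not given: they have to be found in the camera images.
- pad_mid (a point): Centre (half-way up) of the rectangular foot pad: loose, 60 x 44 x 10 mm, about 30 g, pale plywood with a 3 mm black rubber sole underneath. It starts flat on the table, sole down. Own axes: x along its 60 mm length, y along its 44 mm width, z up out of the plywood face (away from the sole).
- chute: Fixed plywood chute, 210 x 110 x 130 mm, open on top. Origin on the table below its lip, a 90 mm steel edge along y, top at z = 130 mm. On -x a steel ramp falls from the lip; on +x a deep pit with a steel catch ramp rising from z = 18 mm (x = -12) to 70 mm (far board, x = 112). A level pad let go lengthwise along x, centre 15 to 20 mm to +x of the lip, underside 40 to 60 mm above it, flips on it.
- disc_mid (a point): Centre of the round pad: loose, 58 mm across, 10 mm thick, same plywood and rubber. A bystander.
- strip_mid (a point): Centre of the long strip pad: loose, 105 x 28 x 10 mm, long side along its x, same plywood and rubber. A bystander.
Mind the look-alikes: they are no part of the job. Of the things shaped like the chute, the plywood one is meant.

How it is judged:
On the way, in this order (a step that is already met when the one before it is completed fails the run):
1. the pad is held level over the chute's lip, sole down (contact force between pad and the fingers above 1 N and height (world z) of pad_mid above 0.15 m and angle between pad_mid's own z axis and vertical below 0.8 rad and horizontal distance between pad_mid and chute below 0.06 m), for 0.1 s.
2. the pad, let go, turns over by itself at the lip (contact force between pad and the arm below 0.05 N and contact force between pad and the fingers below 0.05 N and angle between pad_mid's own z axis and vertical above 0.9 rad and height (world z) of pad_mid above 0.05 m).
At the end, for the whole second after the job is handed in: The rectangular pad lies still and let go on the catch ramp inside the chute, between the lip's wall and the far board, sole up (at least 137 degrees from its start, the ramp's slope being allowed); the round and strip pads are within 30 mm of their places (angle between pad_mid's own z axis and vertical above 2.4 rad and x of pad_mid in the frame of chute between -0.02 and 0.115 m and y of pad_mid in the frame of chute between -0.046 and 0.046 m and height (world z) of pad_mid between 0.015 and 0.1 m and linear speed of pad below 0.02 m/s); the robot touches nothing.
It fails at once if the round pad or the strip pad pushed more than 30 mm from its place (distance of any of disc_mid, strip_mid from where it was at the start of the episode above 0.03 m).
It also fails if it takes over 35 s, if anything falls off the work surface, if the arm or the gripper's body presses on something with over 40 N, if the wrist force passes 120 N, or if a joint passes its speed limit or range.

## Robot

A 7-joint arm with a two-finger parallel gripper is mounted at the origin on the work surface. World frame = base frame: x ahead of the robot, y to its left, z up, the work surface at z = 0. Lengths are in m, angles in rad, forces in N, time in s.
With the tool pointing down it reaches from about 0.4 to 0.85 m from the base axis. Payload 10.4 kg.
Tool frame: the origin (TCP) lies on the centre line of the jaws, within the pads' length; the fingertips stand 8 mm ahead of it and the grasp point (between the pads) lies 11 mm behind it (r.finger_overhang is the distance from the TCP to the fingertips, in m); z points along the fingers, y is the line along which they close (so a half turn about z gives the same grasp; the last joint's range is limited). The gripper opens to 87 mm and grips with 3 to 60 N. Pads are 19 mm wide; open, the fingers measure 117 mm over their backs; the gripper's body (75 mm by 190 mm) begins 51 mm behind the grasp point.
Start: joints at [1.319, 0.332, -0.065, 1.46, 0.022, 1.35, -0.088], TCP at [0.142, -0.609, 0.231] pointing down, gripper open.
Joint ranges: [-2.6, 2.6], [-0.5, 2.12], [-1.47, 1.34], [0.16, 2.42], [-1.27, 4.41], [0.06, 2.06], [-2.6, 2.6]. Speed limits (rad/s): [2.22, 2.22, 2.79, 2.79, 3.14, 3.14, 3.14].

## Interface

Orientations are given as a unit quaternion [x, y, z, w].
In Python, from bench import r, vision gives the robot as it stands.
- The arm moves only by the tool drive_tool, never from a script. Its argument "series" is a list of rows, each a list of 2 entries, a list of its own where there are three numbers: the shift along the world's x, y, z in cm, then the turn about the world's z in degrees. A call has exactly 10 rows; each row shifts and turns the commanded pose from where the row before left it; what a row does not reach is not made up. A row lasts 1/8 s, in which the tool goes at most 62.5 mm and 10.7 degrees, less where a joint would pass 70% of its speed; a pose out of reach is approached as far as the arm can. A call with a gripper value outside its range is refused whole. "hand" is the closure, from 0 (fully open) to 1 (shut), set as the call begins (left out, the last holds). The fingers move at their own pace and stop on an object; "newtons" is the grip in N (left out, the last holds). Time passes only in rows, so rows that do not move let the fingers close, or fill a call up. It gives the time, the measured TCP pose, the force, the opening and the grip force at its end, in the units of the state.
- r.read_state(): the state, without advancing time (a new reading comes with each control period).
- vision.camera(name): name is "side" or "top"; returns a dict with "color" (420x560x3 uint8, red, green, blue), "intrinsics" (3x3 intrinsics, pixels), "R" (3x3) and "t" (3): a world point X has camera coordinates R X + t. Camera axes: x right, y down, z forward; pixel columns grow to the right and rows downward; lengths in m; the calibration is good to about 2 mm. A picture is of the moment at which its call begins. There is no depth.
- r.close_job(): hands the job in; it is judged then, once.
The state is a dict: "time": time; "joint_positions": joint angles; "joint_vel": joint speeds; "joint_torque": joint torques, N m; "ee_pos": TCP position; "eef_rot": TCP orientation; "ft_force": force on the tool from outside, world axes, zero at the start; "torque": the same for the moment, N m; "width": finger opening in m; "grip_force": force on a finger pad.
Only numpy, scipy, OpenCV 4.12 (cv2) and the standard library are available. Lean on these libraries where they do the work, as an engineer would, in place of code of your own. Each camera call takes 0.05 s, during which the arm holds its last target. There are 200 camera calls.

## Working session

There is one attempt and no reset: what is moved stays moved. The work goes in short steps, Python scripts to look and compute and a tool call to move; the robot and the scene stay as the last step left them, time stands still between calls to the robot, and variables do not carry over. Pictures are saved under pics/ and viewed, at most 10 in all, crops included, and the job is handed in when it is done.

Besides the shell and the picture viewer there is one more tool, called after "Call:" by a JSON object that holds its "op" and its "data". drive_tool: Moves the arm, as the interface text tells. Its arguments: {"type":"object","properties":{"series":{"type":"array"},"hand":{"type":"number"},"newtons":{"type":"number"}},"required":["series"]}

```bash
mkdir -p pics
python3 - <<'E'
from bench import r, vision
import cv2, pickle
for n in("top","side"):
    c=vision.camera(n); pickle.dump(c,open(f'pics/{n}0.pkl','wb'))
    cv2.imwrite(f'pics/{n}0.png',cv2.cvtColor(c['color'],cv2.COLOR_RGB2BGR)); print(c['intrinsics'],c['R'],c['t'])
s=r.read_state(); print(s['time'],s['ee_pos'],s['eef_rot'],s['width'],r.finger_overhang)
E
```

```text
[[498.58449939   0.         275.64374356]
 [  0.         498.58449939 212.12498602]
 [  0.           0.           1.        ]] [[-0.01922097 -0.99977789  0.00864396]
 [-0.98256814  0.01728978 -0.18509703]
 [ 0.18490646 -0.01205102 -0.98268223]] [-0.08975548  0.46143716  1.36323869]
[[473.34256078   0.         283.77097064]
 [  0.         473.34256078 210.64185189]
 [  0.           0.           1.        ]] [[-0.99278745 -0.11947291 -0.00996509]
 [-0.07266802  0.66579022 -0.74259191]
 [ 0.09535427 -0.73651179 -0.66967003]] [0.4169335  0.11817003 1.23991669]
0.1 [ 0.14164756 -0.60839417  0.2298409 ] [ 9.93461210e-01  1.14168370e-01 -1.33487711e-04 -6.24429781e-04] 0.08734111374335041 0.008
```

View pics/top0.png

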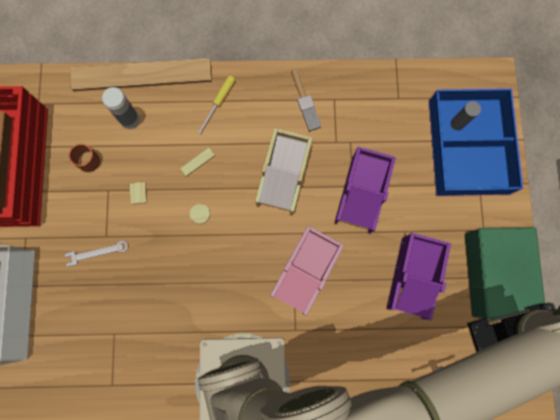

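View pics/side0.png

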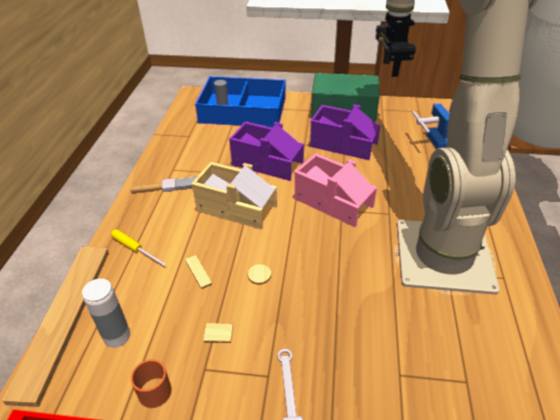

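Chute-like things in the top view: plywood (285,170), pink (307,270), and two purple (366,190 and 420,275). The pale plywood one at (285,170) is meant. Pads: rectangle (138,193), disc (200,214), strip (198,161). I'll confirm with an enlarged crop.

Run:
```python
import cv2,numpy as np
t=cv2.imread('pics/top0.png');s=cv2.imread('pics/side0.png')
R=lambda im,x,y,w,h,W,H:cv2.resize(im[y:y+h,x:x+w],(W,H),interpolation=cv2.INTER_CUBIC)
a=np.hstack([R(t,245,120,80,100,400,500)[:,:400],np.vstack([R(s,185,155,100,72,400,288),R(t,110,165,60,32+0,400,212)])])
cv2.imwrite('pics/crop0.png',a)
# pad measure
```

```text
(no output)
```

View pics/crop0.png

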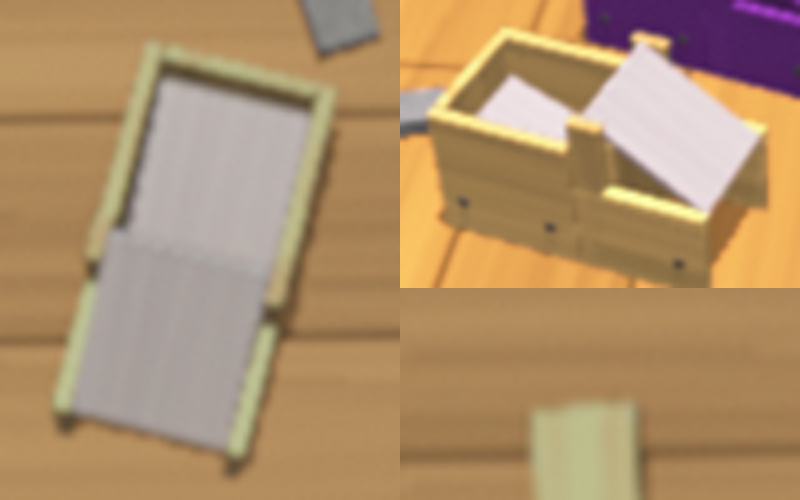

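```bash
cat > h.py <<'E'
import numpy as np,cv2
def ray(c,uv,z):
    d=c['R'].T@np.linalg.solve(c['intrinsics'],[*uv,1]); o=-c['R'].T@c['t']
    return o+d*(z-o[2])/d[2]
def proj(c,X):
    p=c['intrinsics']@(c['R']@np.asarray(X)+c['t']); return p[:2]/p[2]
def tri(c1,u1,c2,u2):
    P=[c['intrinsics']@np.c_[c['R'],c['t']] for c in(c1,c2)]
    X=cv2.triangulatePoints(P[0],P[1],np.float64(u1),np.float64(u2))[:,0]; return X[:3]/X[3]
def pads(c,n,z=.01,box=None):
    hsv=cv2.cvtColor(c['color'],cv2.COLOR_RGB2HSV)
    return hsv
E
python3 - <<'E'
import pickle,numpy as np,cv2
from h import *
T=pickle.load(open('pics/top0.pkl','rb'));S=pickle.load(open('pics/side0.pkl','rb'))
for c,pts,nm in((T,dict(pad=(138,193),disc=(200,214),strip=(198,161)),'top'),(S,dict(pad=(218,333),disc=(259,274),strip=(199,271)),'side')):
    hsv=cv2.cvtColor(c['color'],cv2.COLOR_RGB2HSV)
    for k,(u,v) in pts.items():
        col=hsv[v,u].astype(int); wood=hsv[v-22,u] 
        lab=cv2.cvtColor(c['color'],cv2.COLOR_RGB2LAB).astype(float)
        m=(np.linalg.norm(lab-lab[v,u],axis=2)<22).astype(np.uint8)
        n,L,st,ce=cv2.connectedComponentsWithStats(m,connectivity=4); 
        cn=cv2.findContours((L==L[v,u]).astype(np.uint8),0,2)[0][0].astype(float)
        W=np.array([ray(c,p[0],.01)[:2] for p in cn])
        rc=cv2.minAreaRect((W*1000).astype(np.float32))
        print(nm,k,st[L[v,u]][4],col,wood,'centroid',ray(c,ce[L[v,u]],.01)[:2].round(4),'rect',np.round(rc[0],1),np.round(rc[1],1),round(rc[2],1))
a,b=(267,166),(298.6,174.4); sa,sb=(231,184),(245,166)
print('lip top@.13',ray(T,a,.13),ray(T,b,.13)); print('tri',tri(T,a,S,sa),tri(T,b,S,sb))
# top crop far outer corners & front
for n,p in dict(farL=(275.5,129),farR=(311.5,138.5)).items(): print(n,ray(T,p,.13))
E
```

```text
top pad 281 [ 30  67 190] [ 17 123 176] centroid [0.5317 0.3022] rect [531.5 302.2] [57.2 42.2] 4.9
top disc 290 [ 30  67 190] [ 16 125 172] centroid [0.4676 0.1223] rect [467.4 122.5] [53.1 51.9] 0.3
top strip 319 [ 28  71 190] [ 17 121 185] centroid [0.6232 0.1303] rect [623.2 130.2] [ 27.5 104.8] 36.9
side pad 416 [ 28  90 250] [ 15 166 215] centroid [0.5336 0.2998] rect [533.6 299.4] [58.7 39.2] 6.5
side disc 307 [ 28  90 251] [ 18 156 247] centroid [0.4684 0.1191] rect [468.6 119.1] [56.1 53.9] 78.3
side strip 340 [ 27  94 251] [ 17 162 234] centroid [0.6232 0.129 ] rect [624.2 127.5] [ 27.4 104.5] 36.5
lip top@.13 [ 0.57012821 -0.0763444   0.13      ] [ 0.54536051 -0.16076752  0.13      ]
tri [ 0.56980041 -0.07635191  0.1306903 ] [ 0.5463653  -0.16079318  0.12934413]
farL [ 0.67435538 -0.10122351  0.13      ]
farR [ 0.64561788 -0.19869439  0.13      ]
```

Call:
{"op": "drive_tool", "data": {"series": [[[3.6,3.6,0.2],-0.8],[[3.6,3.6,0.2],-0.8],[[3.6,3.6,0.2],-0.8],[[3.6,3.6,0.2],-0.8],[[3.6,3.6,0.2],-0.8],[[3.6,3.6,0.2],-0.8],[[3.6,3.6,0.2],-0.8],[[3.6,3.6,0.2],-0.8],[[3.6,3.6,0.2],-0.8],[[3.6,3.6,0.2],-0.4]], "hand": 0, "newtons": 20}}

```text
time: 1.35
ee_pos: [0.5025, -0.2475, 0.2504]
eef_rot: [0.999, 0.048, -0.0, 0.0]
ft_force: [2.0, -0.6, 0.4]
width: 0.0871
grip_force: 0.0
```

Run:
```python
import pickle,numpy as np,cv2
from h import *
from scipy.ndimage import map_coordinates
C=np.array([.558,-.1186]);a=np.deg2rad(-16.4);ex=np.array([np.cos(a),np.sin(a)]);ey=np.array([-ex[1],ex[0]])
for n in('top','side'):
    c=pickle.load(open(f'pics/{n}0.pkl','rb'));g=c['color'].astype(float).sum(2)/3
    for y0 in(-.025,0,.025):
        xs=np.arange(-.014,.016,.002);v=[]
        for x in xs:
            v.append(np.mean([map_coordinates(g,np.array(proj(c,[*(C+ex*x+ey*y),.13]))[::-1,None],order=1)[0] for y in np.linspace(y0-.01,y0+.01,9)]))
        print(n,y0,np.round(v).astype(int))
```

```text
top -0.025 [162 161 161 161 161 163 167 169 170 172 175 177 178 178 178]
top 0 [162 162 161 161 161 162 166 168 170 172 174 176 177 177 177]
top 0.025 [161 161 161 160 161 162 166 168 169 171 173 174 174 174 175]
side -0.025 [222 223 223 223 222 222 222 222 217 203 184 172 167 165 165]
side 0 [223 223 223 223 222 222 223 221 210 183 148 121 111 110 110]
side 0.025 [222 222 222 222 222 222 222 219 205 175 141 119 112 112 113]
```

Call:
{"op": "drive_tool", "data": {"series": [[[0.3,5.5,0],0],[[0.3,5.5,0],0],[[0.3,5.5,0],0],[[0.3,5.5,0],0],[[0.3,5.5,0],0],[[0.3,5.5,0],0],[[0.3,5.5,0],0],[[0.3,5.5,-2],0],[[0.3,5.5,-2.5],0],[[0.3,5.5,-2.5],0]]}}

```text
time: 2.6
ee_pos: [0.5318, 0.3026, 0.1796]
eef_rot: [0.999, 0.048, 0.0, 0.0]
ft_force: [1.7, 0.3, 0.6]
width: 0.0868
grip_force: 0.0
```

Call:
{"op": "drive_tool", "data": {"series": [[[0,0,-3],0],[[0,0,-3],0],[[0,0,-3],0],[[0,0,-3],0],[[0,0,-1],0],[[0,0,0],0],[[0,0,0],0],[[0,0,0],0],[[0,0,0],0],[[0,0,0],0]]}}

```text
time: 3.85
ee_pos: [0.5319, 0.3013, 0.0509]
eef_rot: [0.999, 0.048, 0.0, -0.0]
ft_force: [0.6, -0.2, 0.1]
width: 0.0873
grip_force: 0.0
```

Run:
```python
from bench import r, vision
import cv2,numpy as np,pickle
from h import *
s=r.read_state();p=s['ee_pos'];print(p,s['eef_rot'])
ims=[]
for n in("top","side"):
    c=vision.camera(n);pickle.dump(c,open(f'pics/{n}1.pkl','wb'))
    u,v=proj(c,[.5326,.3008,.01]).astype(int);print(n,u,v,proj(c,p))
    w=30 if n=='top' else 40
    ims.append(cv2.resize(c['color'][v-w:v+w,u-w:u+w,::-1],(400,400),interpolation=cv2.INTER_CUBIC))
cv2.imwrite('pics/c1.png',np.hstack(ims))
```

```text
[0.53190598 0.30132242 0.05086998] [ 9.98843847e-01  4.80719919e-02  2.30240126e-04 -3.25151790e-06]
top 137 191 [133.71600916 188.96484155]
side 217 331 [216.22527333 321.51975593]
```

View pics/c1.png

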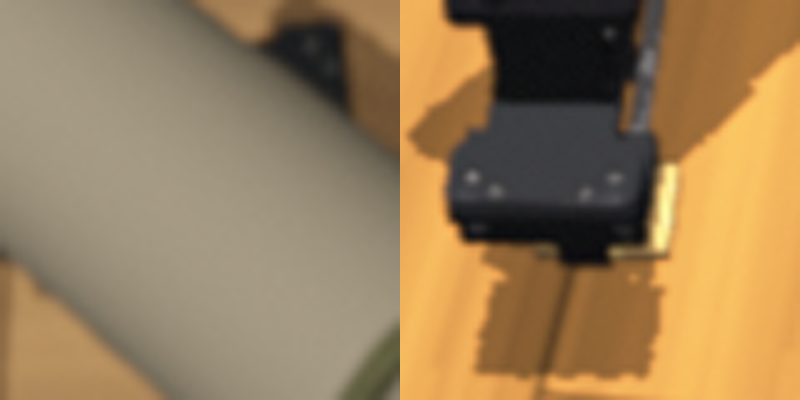

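The side view shows the open fingers straddling the pad, whose corner is visible at right (670,210). The arm hides the top view. Descending, then closing.

Call:
{"op": "drive_tool", "data": {"series": [[[0,0,-1],0],[[0,0,-1],0],[[0,0,-1],0],[[0,0,-0.5],0],[[0,0,-0.5],0],[[0,0,0],0],[[0,0,0],0],[[0,0,0],0],[[0,0,0],0],[[0,0,0],0]]}}

```text
time: 5.2
ee_pos: [0.5318, 0.3013, 0.0107]
eef_rot: [0.999, 0.048, 0.0, 0.0]
ft_force: [-0.0, -0.1, -0.3]
width: 0.087
grip_force: 0.0
```

Call:
{"op": "drive_tool", "data": {"series": [[[0,0,0],0],[[0,0,0],0],[[0,0,0],0],[[0,0,0],0],[[0,0,0],0],[[0,0,0],0],[[0,0,0],0],[[0,0,0],0],[[0,0,0],0],[[0,0,0],0]], "hand": 1, "newtons": 20}}

```text
time: 6.45
ee_pos: [0.5318, 0.3012, 0.0105]
eef_rot: [0.999, 0.048, -0.0, 0.0]
ft_force: [-0.1, -0.1, -0.2]
width: 0.0436
grip_force: 20.0
```

Call:
{"op": "drive_tool", "data": {"series": [[[0,0,2],0],[[0,0,4],0],[[0,0,4],0],[[0,0,4],0],[[0,0,4],0],[[0,0,2],0],[[0.4,-2,0],-2],[[0.4,-4,0],-2],[[0.4,-4,0],-2],[[0.4,-4,0],-2]]}}

```text
time: 7.7
ee_pos: [0.5473, 0.1578, 0.2086]
eef_rot: [1.0, -0.024, -0.001, 0.001]
ft_force: [-0.5, -0.5, 0.2]
width: 0.0439
grip_force: 20.0
```

Call:
{"op": "drive_tool", "data": {"series": [[[0.4,-4,0],-2],[[0.4,-4,0],-2],[[0.4,-4,0],-2],[[0.4,-4,0],-2],[[0.4,-4,0],-2],[[0.4,-4,0],-2],[[0.4,-3.5,0],-1.9],[[0.1,-1,0],0],[[0,0,0],0],[[0,0,0],0]]}}

```text
time: 8.95
ee_pos: [0.5768, -0.1221, 0.2105]
eef_rot: [0.99, -0.142, -0.0, -0.0]
ft_force: [0.5, -0.3, -0.3]
width: 0.0437
grip_force: 20.0
```

Run:
```python
from bench import r, vision
import cv2,numpy as np,pickle
from h import *
s=r.read_state();p=s['ee_pos'];print(p,s['eef_rot'],s['width'],s['grip_force'])
ims=[]
for n in("top","side"):
    c=vision.camera(n);pickle.dump(c,open(f'pics/{n}2.pkl','wb'))
    u,v=proj(c,[*p[:2],p[2]-.005]).astype(int);print(n,u,v)
    w=40
    ims.append(cv2.resize(c['color'][v-w:v+w,u-w:u+w,::-1],(400,400),interpolation=cv2.INTER_CUBIC))
cv2.imwrite('pics/c2.png',np.hstack(ims))
```

```text
[ 0.57678829 -0.12209943  0.21045255] [ 9.89936718e-01 -1.41510371e-01 -1.22230506e-04 -3.06627750e-04] 0.04365702493735002 19.99972701072693
top 284 155
side 229 150
```

View pics/c2.png

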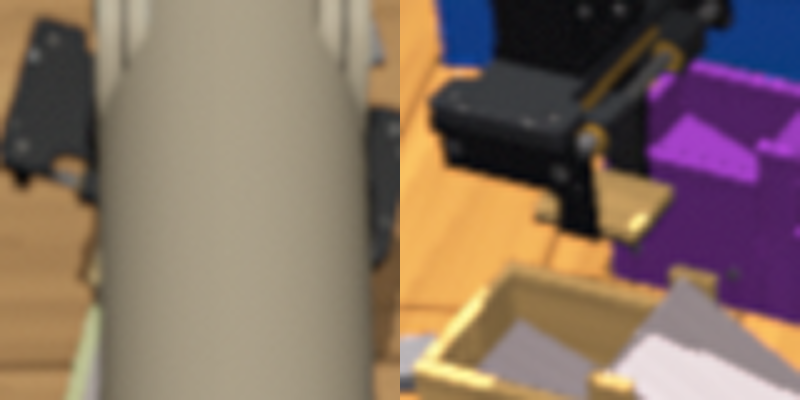

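The side view shows the pad held level: right end corners (637,235) and (672,188) in the crop, left end near (537,210). I'll work out its position in the chute frame.

Run:
```python
import pickle
from h import *
S=pickle.load(open('pics/side2.pkl','rb'))
C=np.array([.5604,-.1193]);a=np.deg2rad(-16.4);ex=np.array([np.cos(a),np.sin(a)]);ey=np.array([-ex[1],ex[0]])
for x,y in((637,235),(672,188),(537,208)):
    w=ray(S,(189+(x-400)/5,110+y/5),.210)[:2]-C; print(np.round([w@ex*1000,w@ey*1000],1))
w=np.array([.5768,-.1221])-C;print('tcp',w@ex,w@ey)
c=np.array([.030,.022])
q=[(x,y) for x in(-30,30) for y in(-22,22)]
for x,y in q: print(x,y, (proj(S,[*(np.array([.5768,-.1221])+ex*x/1000+ey*y/1000),.210])-[189,110])*5+[400,0])
```

```text
[-16.6  25.2]
[-14.1 -19.6]
[43.  23.7]
tcp 0.01652330526161697 0.0019443207635110064
-30 -22 [671.3634898  187.34398376]
-30 22 [632.70021475 232.3577725 ]
30 -22 [571.36353685 162.96333223]
30 22 [530.84623258 206.73523967]
```

Call:
{"op": "drive_tool", "data": {"series": [[[0.05,-0.1,-0.5],0],[[0.05,-0.1,-0.5],0],[[0.05,-0.05,-0.5],0],[[0,0,-0.5],0],[[0,0,0],0],[[0,0,0],0],[[0,0,0],0],[[0,0,0],0],[[0,0,0],0],[[0,0,0],0]]}}

```text
time: 10.3
ee_pos: [0.5783, -0.1262, 0.1906]
eef_rot: [0.99, -0.143, 0.0, 0.0]
ft_force: [-0.1, 0.2, -1.6]
width: 0.0436
grip_force: 20.0
```

Call:
{"op": "drive_tool", "data": {"series": [[[0,0,0],0],[[0,0,0],0],[[0,0,0],0],[[0,0,0],0],[[0,0,0],0],[[0,0,0],0],[[0,0,0],0],[[0,0,0],0],[[0,0,0],0],[[0,0,0],0]], "hand": 0}}

```text
time: 11.55
ee_pos: [0.5783, -0.1262, 0.1905]
eef_rot: [0.99, -0.143, -0.0, 0.0]
ft_force: [0.3, -0.5, -0.3]
width: 0.0869
grip_force: 0.0
```

Call:
{"op": "drive_tool", "data": {"series": [[[0,0,2],0],[[0,0,4],0],[[0,0,4],0],[[0,4,0],0],[[0,5,0],0],[[0,5,0],0],[[0,5,0],0],[[0,4,0],0],[[0,2,0],0],[[0,0,0],0]]}}

```text
time: 12.8
ee_pos: [0.5779, 0.1255, 0.2906]
eef_rot: [0.99, -0.141, -0.0, -0.0]
ft_force: [0.8, -0.0, 0.6]
width: 0.0873
grip_force: 0.0
```

Run:
```python
from bench import r, vision
import cv2,numpy as np
ims=[]
for n,(u,v) in(("top",(285,165)),("side",(235,190))):
    c=vision.camera(n);w=50
    ims.append(cv2.resize(c['color'][v-w:v+w,u-w:u+w,::-1],(400,400),interpolation=cv2.INTER_CUBIC))
cv2.imwrite('pics/c3.png',np.hstack(ims)); print(r.read_state()['time'])
```

```text
12.9
```

View pics/c3.png

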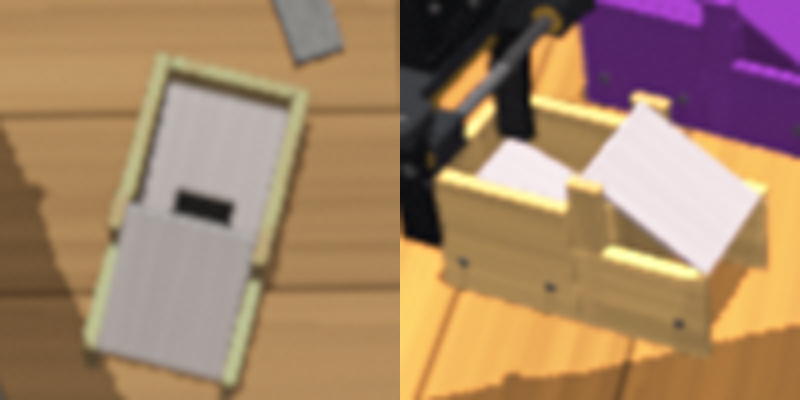

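Run:
```python
import pickle
from h import *
T=pickle.load(open('pics/top0.pkl','rb'))
C=np.array([.5607,-.1193]);a=np.deg2rad(-16.4);ex=np.array([np.cos(a),np.sin(a)]);ey=np.array([-ex[1],ex[0]])
for x,y in((180,190),(233,202),(205,221)):
  for z in(.02,.04,.05,.06):
    w=(ray(T,(235+x/4,115+y/4),z)[:2]-C)*1000; print((x,y),z,np.round([w@ex,w@ey]),'ramp+10mm at x:',round(.018+.419*(w@ex+12)/1000+.0108,3))
```

```text
(180, 190) 0.02 [47. 19.] ramp+10mm at x: 0.054
(180, 190) 0.04 [42. 18.] ramp+10mm at x: 0.051
(180, 190) 0.05 [39. 18.] ramp+10mm at x: 0.05
(180, 190) 0.06 [36. 17.] ramp+10mm at x: 0.049
(233, 202) 0.02 [ 49. -20.] ramp+10mm at x: 0.054
(233, 202) 0.04 [ 43. -21.] ramp+10mm at x: 0.052
(233, 202) 0.05 [ 40. -21.] ramp+10mm at x: 0.051
(233, 202) 0.06 [ 37. -22.] ramp+10mm at x: 0.049
(205, 221) 0.02 [30. -4.] ramp+10mm at x: 0.046
(205, 221) 0.04 [24. -5.] ramp+10mm at x: 0.044
(205, 221) 0.05 [21. -6.] ramp+10mm at x: 0.043
(205, 221) 0.06 [19. -6.] ramp+10mm at x: 0.042
```

The picture shows the black sole at crop (205,207), and its far edge at chute x≈40 mm matches the pad lying flat on the catch ramp, sole up. Handing in.

```bash
python3 -c "
from bench import r
print(r.close_job())"
```

```text
the job is handed in; nothing more can be done
None
```

The rectangular pad flipped at the lip and lies sole up on the plywood chute's catch ramp, the arm kept clear of the round and strip pads, and I handed the job in at about 13 s; the hand-in returned no verdict.

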